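Turn the canister lid until it drops home

ROBOT

A 6-joint arm with a two-finger parallel gripper is mounted at the origin on the work surface. World frame = base frame: x ahead of the robot, y to its left, z up, the work surface at z = 0. Lengths are in mm, angles in rad, forces in N, time in s.
With the tool pointing down it reaches from about 300 to 775 mm from the base axis. Payload 14.6 kg.
Tool frame: the origin (TCP) lies between the finger pads; the fingertips stand 8 mm ahead of it and the grasp point (between the pads) lies 11 mm behind it; z points along the fingers, y is the direction in which the jaws open and shut (so a half turn about z gives the same grasp; the last joint's range is limited). The gripper opens to 94 mm and grips with 3 to 60 N. Pads are 16 mm wide; open, the fingers measure 119 mm over their backs; the gripper's body (75 mm by 177 mm) begins 78 mm behind the grasp point.
Start: joints at [1.148, 0.3, 1.521, -0, 1.321, -0.067], TCP at [191.584, 515.543, 213.446] pointing down, gripper open.
Joint ranges: [-3.03, 3.03], [-0.79, 2.21], [0.23, 2.52], [-1.04, 4.18], [0, 3.07], [-2.55, 2.55]. Speed limits (rad/s): [2.22, 2.22, 2.57, 3.14, 3.14, 3.14].

INTERFACE

Orientations are given as [roll, pitch, yaw] about the fixed x, y, z axes, in that order (R = Rz(yaw) Ry(pitch) Rx(roll)).
In Python, from cell import manip gives the robot as it stands. The module is installed in compiled form; this text tells all that it offers.
- The arm moves only by the tool send_rows, never from a script. Its argument "series" is a list that holds one entry, the list of rows, each a list of 5 numbers: the opening, from 0 (shut) to 1 (fully open), then the shift along the tool's x, y, z in mm, then the turn about the tool's z in degrees. In form: [[[gripper, dx, dy, dz, roll], ...]]. A call has 1 to 10 rows; each row is the pose to reach, as a shift and turn from the pose commanded when the call began, along the tool's axes at that moment; what a row does not reach only later rows make up. A row lasts 1/10 s, in which the tool goes at most 50 mm and 8.59 degrees, less where a joint would pass 70% of its speed; a pose out of reach is approached as far as the arm can. A call with a gripper value outside its range is refused whole. The fingers move at their own pace and stop on an object; "newtons" is the grip in N (left out, the last holds). Time passes only in rows, so rows that repeat a pose let the fingers close. It gives the time, the measured TCP pose, the force and the opening at its end, in the units of the state.
- manip.read_state(): the state, without advancing time (a new reading comes with each control period).
- manip.camera(name): name is "side" or "top" or "wrist"; returns a dict with "img" (480x640x3 uint8, red, green, blue), "vfov" (degrees; the focal length in pixels is half the picture's height over the tangent of half this angle, whatever the lens; pixels are square), "cx", "cy" (the principal point, pixels), "dist" ([k1, k2, p1, p2, k3] as OpenCV has them; the pictures are not rectified), "pose" (4x4, takes a point from camera to world coordinates); the wrist camera has in their place "T_tool_cam" (4x4, takes a point from camera to tool coordinates, whose origin is the TCP and whose axes are the flange's). Camera axes: x right, y down, z forward; pixel columns grow to the right and rows downward; lengths in mm; the calibration is good to about 2 mm. A picture is of the moment at which its call begins: read the wrist's pose just before it. There is no depth.
- manip.sign_off(): hands the job in, once; it reports no verdict.
Trained networks look in a picture, given as the dict that the camera call returned (one of the last four; its "shot" number tells which), for a name from the list of things; names that differ only in an ending like _2 or _b are one class to them, and where a whole thing is asked for, a point or a joint stands for the part that bears it (a point fixed in the world has none). Each returns a list of dicts, best first, with "conf" (0 to 1); they miss things now and then, are a little off and sometimes report something else, mostly with a low value. They report only what shows in the picture. A call takes as long as a camera call. They do not tell look-alikes from the thing itself.
- manip.find_in(target, picture): "rect" ([left, top, width, height] in pixels, round what is visible of it).
- manip.silhouettes(target, picture): "pixels" (480x640 bool, what is visible of it) and "rect" ([left, top, width, height] in pixels, round what is visible of it).
The state is a dict: "clock": time; "joints": joint angles; "qd": joint speeds; "effort": joint torques, N m; "eef_pos": TCP position; "eef_rot": TCP orientation; "wrist_force": force on the tool from outside, world axes, zero at the start; "moment": the same for the moment, N m; "finger_gap": finger opening in mm.
Only numpy, scipy, OpenCV 4.12 (cv2) and the standard library are available. Lean on these libraries where they do the work, as an engineer would, in place of code of your own. Each camera call takes 0.05 s, during which the arm holds its last target. There are 200 camera calls.

TASK

The lid of the white canister in the tray is sitting up on its hidden lugs and does not close. Take it by its grip bar and turn it on the canister until the lugs find their notches and it drops fully home, flat on the rim, then let go. Leave the other things in the tray where they are.

Things in the scene. Friction and masses are not known exactly. Their poses are not given: they have to be found in the camera images.
- canister: Round white plastic canister, 76 mm in diameter, 60 mm tall, held fast in the tray. Origin: centre of its underside, z up; its yaw does not tell where its notches are.
- canister_rim (a point): Centre of the canister's rim, 60 mm above its origin. The flat rim has three notches 120 degrees apart, each 14 mm wide and over 7 mm deep, hidden under the lid, pointing in unknown directions.
- lid: Loose white plastic lid, about 90 g, lying level and centred on the canister. Origin: centre of the underside of its disc, z up. Disc 76 mm in diameter, 6 mm thick (z = 0 to 6 mm). A hidden boss below it (40 mm diameter, 20 mm deep, 1.5 mm play) keeps it centred. No thread, no stop: it turns freely both ways with light friction.
- lid_bar (a point): Middle of the lid's upright grip bar, 19 mm above the lid's origin. The bar runs along the lid's x axis: 52 mm long (x), 12 mm thick (y), 26 mm tall, from z = 6 to 32 mm of the lid.
- lid_lug (a point): Foot of one of three hidden lugs under the disc, 27.5 mm out along the lid's +x, the others 120 degrees apart; 8 mm wide, 7 mm deep. They ride on the rim, so the disc starts 7 mm above it. At the notches (0.3 to 1.8 rad away, whichever way it is turned; 0.1 rad play each side) the lid drops 7 mm onto the rim: by its own weight if held loosely, by a light push if gripped.
- aid_box: Bystander: yellow first-aid box with a latch, 110 x 180 x 58 mm, at the far side of the tray. Origin: centre of its underside.
- carton: Bystander: plain cardboard carton, 90 x 110 x 45 mm, at the far side of the tray. Origin: centre of its underside.
- thermometer_case: Bystander: slim glass thermometer case with a white end, 128 x 16 x 16 mm, lying along its x axis. Origin: centre of its underside.
- tweezers: Bystander: steel tweezers, about 110 mm long, 13 mm wide, 8 mm tall, lying along their x axis. Origin: centre of the underside.
- pill_dish: Bystander: white ceramic pill dish, 76 mm across, 26 mm tall. Origin: centre of its underside.
- tablet_bottle: Bystander: small amber glass tablet bottle with a white cap, 48 mm in diameter, 68 mm tall. Origin: centre of its underside.
- tube_cap: Bystander: aluminium tube cap, 22 mm in diameter, 15 mm tall. Origin: centre of its underside.
Not all that is in view belongs to the job. Leave any yellow look-alike of the lid alone. What is shaped like the canister but red is not meant.

How it is judged:
By the outcome, as a careful person would: the job done as asked, in the order asked, and still so for the second after the job is handed in, with the robot touching nothing.
It also fails if it takes over 48 s, if anything falls off the work surface, if the arm or the gripper's body presses on something with over 40 N, if the wrist force passes 120 N, or if a joint passes its speed limit or range.

## Working session

There is one attempt and no reset: what is moved stays moved. The work goes in short steps, Python scripts to look and compute and a tool call to move; the robot and the scene stay as the last step left them, time stands still between calls to the robot, and variables do not carry over. Pictures are saved under pics/ and viewed, about 8 in all and at most 12, crops included, and the job is handed in when it is done.

Besides the shell and the picture viewer there is one more tool, called after "Emit:" as a command line: name --argument value ..., lists and objects as JSON in quotes. send_rows: Moves the arm, as the interface text tells. Its arguments: {"type":"object","properties":{"series":{"type":"array"},"newtons":{"type":"number"}},"required":["series"]}

```bash
mkdir -p pics; cat > h.py <<'E'
import numpy as np, cv2
from cell import manip
from scipy.spatial.transform import Rotation as R
def K(c):
    f=240/np.tan(np.radians(c["vfov"])/2); return np.array([[f,0,c["cx"]],[0,f,c["cy"]],[0,0,1.]])
def pose(c,s=None):
    if "pose" in c: return np.array(c["pose"])
    T=np.eye(4);T[:3,:3]=R.from_euler("xyz",s["eef_rot"]).as_matrix();T[:3,3]=s["eef_pos"];return T@np.array(c["T_tool_cam"])
def toplane(c,px,z,s=None):
    px=np.array(px,float).reshape(-1,1,2)
    u=cv2.undistortPoints(px,K(c),np.array(c["dist"],float))[:,0]
    P=pose(c,s);d=np.c_[u,np.ones(len(u))]@P[:3,:3].T
    return P[:3,3]+d*((z-P[2,3])/d[:,2])[:,None]
def save(c,n): cv2.imwrite("pics/"+n,cv2.cvtColor(c["img"],cv2.COLOR_RGB2BGR))
E
python3 - <<'E'
from h import *
s=manip.read_state();print(s)
for n in("top","side","wrist"):
    c=manip.camera(n);save(c,n+"1.png")
    print(n,pose(c,s)[:3,3].round())
    for t in("lid","canister","lid_bar"):
        for o in manip.silhouettes(t,c)[:4]:
            m=o["pixels"];y,x=np.nonzero(m);print(t,round(o["conf"],2),o["rect"],x.mean().round(1),y.mean().round(1),toplane(c,[[x.mean(),y.mean()]],75,s).round(0))
E
```

```text
{'clock': 0.0, 'joints': array([ 1.14843665e+00,  3.00455237e-01,  1.52162414e+00, -3.15485193e-05,
        1.32071114e+00, -6.65954392e-02]), 'qd': array([ 0.00083527, -0.00121789,  0.00212184, -0.00029887, -0.00096742,
        0.00038641]), 'effort': array([ 2.54308634e-04, -5.31803405e+01, -3.52740884e+01,  7.08354078e-02,
        2.43672665e-02, -8.86278963e-05]), 'eef_pos': array([191.46373   , 515.30496674, 212.87681794]), 'eef_rot': array([-3.14039541e+00, -4.92236414e-05,  2.78583621e+00]), 'wrist_force': array([ 0.24559824,  0.68980037, -0.31630315]), 'moment': array([ 0.05163824, -0.00192457, -0.0393451 ]), 'finger_gap': 94.12763728500306}
top [ 443.   64. 1225.]
lid 0.88 [333.4, 206.2, 36.5, 38.9] 353.0 223.6 [[554.  -5.  75.]]
lid 0.7 [409.4, 320.3, 33.2, 34.1] 425.3 337.2 [[ 314. -161.   75.]]
canister 0.89 [166.0, 222.3, 42.7, 33.3] 186.2 238.5 [[516. 354.  75.]]
canister 0.65 [372.9, 131.8, 55.5, 48.7] 400.4 155.9 [[ 704. -106.   75.]]
lid_bar 0.71 [410.9, 322.0, 34.0, 35.8] 425.2 337.3 [[ 314. -160.   75.]]
lid_bar 0.63 [336.5, 207.5, 34.4, 34.6] 352.9 222.8 [[555.  -4.  75.]]
side [ 147. -595.  812.]
lid 0.71 [336.5, 246.6, 46.2, 36.2] 358.4 265.4 [[553.  -8.  75.]]
lid 0.62 [258.8, 396.4, 51.3, 51.5] 283.4 421.0 [[ 294. -202.   75.]]
canister 0.76 [233.3, 164.8, 35.8, 43.1] 250.5 185.9 [[495. 307.  75.]]
canister 0.72 [336.5, 271.9, 44.9, 38.4] 358.5 291.3 [[518. -60.  75.]]
lid_bar 0.79 [256.8, 396.0, 53.1, 49.3] 283.2 421.2 [[ 294. -202.   75.]]
lid_bar 0.72 [338.3, 249.4, 39.0, 35.4] 358.3 265.6 [[552.  -9.  75.]]
wrist [126. 540. 384.]
```

View pics/top1.png

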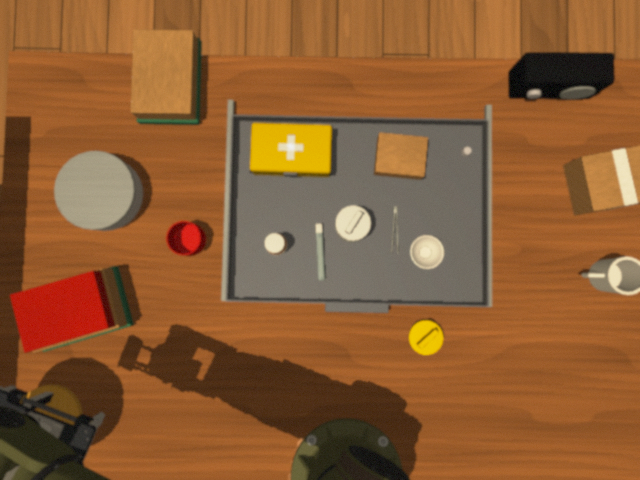

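View pics/side1.png

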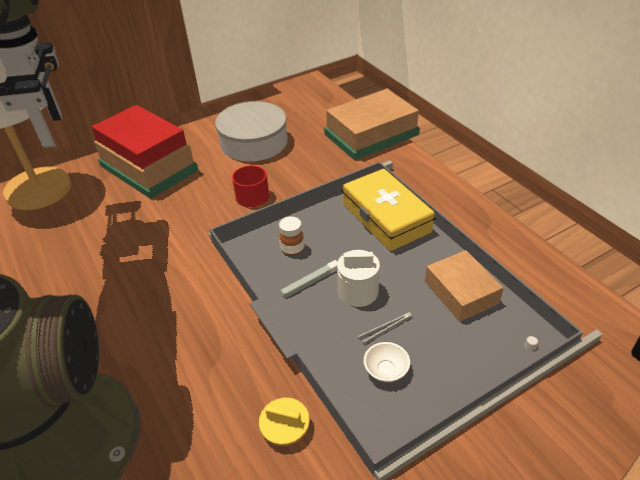

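The pictures show the white canister with its lid at top px (353,223), and the bar running from about (347,231) to (363,214), so bar yaw is about -0.76. The yellow look-alike at (426,337) and the red pot at (186,238) are left alone. I'll move over the lid at height.

Emit:
send_rows --series '[[[1,-40,-28,-4,2],[1,-80,-56,-8,4],[1,-120,-83,-12,6],[1,-160,-111,-15,8],[1,-200,-138,-19,10],[1,-240,-166,-23,12],[1,-280,-193,-27,14],[1,-320,-221,-30,16],[1,-360,-248,-34,18],[1,-400,-276,-38,20]]]'

```text
clock: 1.6
eef_pos: [471.2, 115.6, 251.8]
eef_rot: [3.141, 0.0, 2.435]
wrist_force: [0.0, -0.2, 0.3]
finger_gap: 94.2
```

```bash
python3 - <<'E'
from h import *
s=manip.read_state();print(s["eef_pos"],s["eef_rot"],s["clock"])
M=R.from_euler("xyz",s["eef_rot"]).as_matrix()
print(M.T@(np.array([555,-5,250])-s["eef_pos"]),np.degrees(s["eef_rot"][2]-2.38))
E
```

```text
[471.2166614  115.61282837 251.84188701] [3.14115277e+00 3.16079899e-04 2.43523157e+00] 1.6
[-142.02196079  -37.37324217    1.8703377 ] 3.1645358960469583
```

Emit:
send_rows --series '[[[1,-45,-12,0,1],[1,-90,-24,0,2],[1,-130,-34,0,3],[1,-142,-37,0,3],[1,-142,-37,0,3],[1,-142,-37,0,3]]]'

```text
clock: 2.2
eef_pos: [554.1, -1.9, 251.4]
eef_rot: [-3.142, -0.0, 2.385]
wrist_force: [0.4, 0.2, 0.8]
finger_gap: 94.3
```

```bash
python3 - <<'E'
from h import *
s=manip.read_state();c=manip.camera("wrist");save(c,"w2.png")
print(s["eef_pos"],s["eef_rot"],s["clock"])
for t in("lid","lid_bar","canister"):
    for o in manip.silhouettes(t,c)[:2]:
        y,x=np.nonzero(o["pixels"]);print(t,o["conf"],o["rect"],x.mean(),y.mean())
E
```

```text
[554.13597649  -1.8850967  251.40991337] [-3.14157680e+00 -3.58512601e-04  2.38485756e+00] 2.2
lid 0.75 [0.0, 106.8, 61.2, 79.9] 26.908651399491095 146.86717557251907
lid 0.74 [278.1, 177.5, 88.7, 88.1] 319.5671949286846 220.88668779714737
lid_bar 0.8 [273.5, 179.1, 90.4, 87.4] 319.4492175023954 220.81539444267008
lid_bar 0.69 [255.8, 445.5, 14.2, 27.1] 261.043771043771 461.16161616161617
canister 0.93 [289.8, 168.1, 61.6, 18.2] 320.8847457627119 176.4406779661017
```

View pics/w2.png

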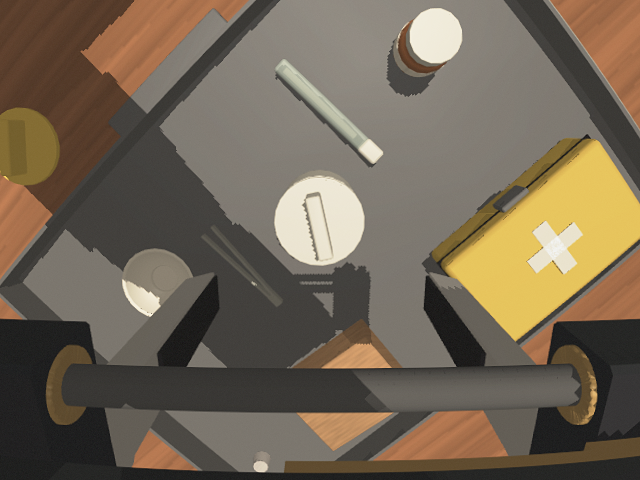

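```bash
python3 - <<'E'
import cv2
i=cv2.imread("pics/w2.png")[165:275,265:375];cv2.imwrite("pics/w2c.png",cv2.resize(i,(550,550),interpolation=cv2.INTER_CUBIC))
E
```

```text
(no output)
```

View pics/w2c.png

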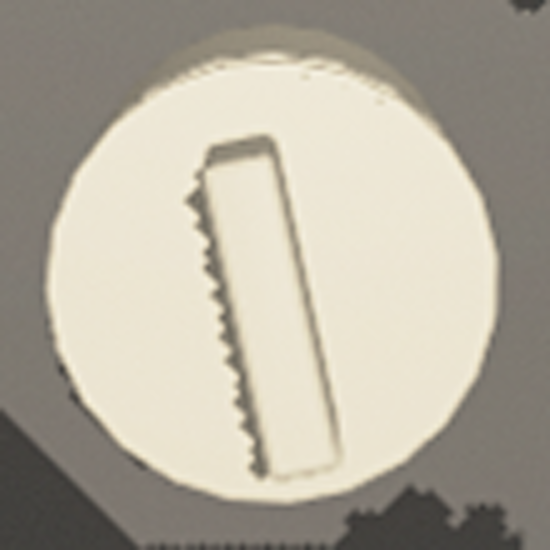

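```bash
python3 - <<'E'
from h import *
s=manip.read_state();c=manip.camera("wrist")
q=lambda a:np.array(a)/5.+[265,165]
for z in(99,102,105):
    p=toplane(c,q([[206,163],[273,150],[338,462],[270,475]]),z,s)
    a=(p[0]+p[1])/2;b=(p[2]+p[3])/2
    v=a-b;ctr=p.mean(0);yaw=np.arctan2(v[1],v[0]);
    print(z,ctr,np.linalg.norm(v),np.linalg.norm(p[0]-p[1]),yaw)
    M=R.from_euler("xyz",s["eef_rot"]).as_matrix();print(M.T@(ctr-s["eef_pos"]),np.degrees(s["eef_rot"][2]-yaw))
d=toplane(c,q([[47,270],[498,270],[272,503],[272,58]]),76,s);print("disc",(d[0]+d[1])[:2]/2,np.linalg.norm(d[0]-d[1]),(d[2]+d[3])[:2]/2,np.linalg.norm(d[2]-d[3]))
E
```

```text
99 [556.03326194  -4.38186843  99.        ] 51.36624770736101 10.568163023823985 2.5847979004813197
[ -3.18205183  -0.8017668  152.81042286] -11.396343538447676
102 [555.54777855  -3.90885916 102.        ] 50.89041481425956 10.470264504643742 2.5847979004813215
[ -2.5052558   -0.78944178 149.81021835] -11.396343538447777
105 [555.06229517  -3.4358499  105.        ] 50.414581921157904 10.3723659854635 2.5847979004813206
[ -1.82845978  -0.77711676 146.81001384] -11.396343538447725
disc [554.09360326  -2.63274706] 75.73462309435052 [556.05542588  -4.59294371] 76.43652179690801
```

Emit:
send_rows --newtons 8 --series '[[[1,-2.5,-0.8,35,-6],[1,-2.5,-0.8,70,-11.4],[1,-2.5,-0.8,105,-11.4],[1,-2.5,-0.8,130,-11.4],[1,-2.5,-0.8,150,-11.4],[1,-2.5,-0.8,160,-11.4],[1,-2.5,-0.8,164.5,-11.4],[1,-2.5,-0.8,164.5,-11.4],[1,-2.5,-0.8,164.5,-11.4]]]'

```text
clock: 3.35
eef_pos: [556.3, -4.9, 88.0]
eef_rot: [3.141, 0.001, 2.583]
wrist_force: [-0.2, -0.3, -0.6]
finger_gap: 93.8
```

```bash
python3 - <<'E'
from h import *
s=manip.read_state();c=manip.camera("wrist");cv2.imwrite("pics/w3.png",cv2.cvtColor(c["img"],cv2.COLOR_RGB2BGR))
print(s["eef_pos"],s["eef_rot"],s["wrist_force"],s["moment"],s["joints"])
E
```

```text
[556.31253534  -4.91402146  87.96766484] [3.14088801e+00 1.30433180e-03 2.58348093e+00] [-0.22833026 -0.28980337 -0.63995258] [-0.01884101 -0.03278951  0.01395479] [-7.46766446e-02  4.47155668e-01  1.63077231e+00  2.01674760e-05
  1.06218228e+00 -1.08737151e+00]
```

View pics/w3.png

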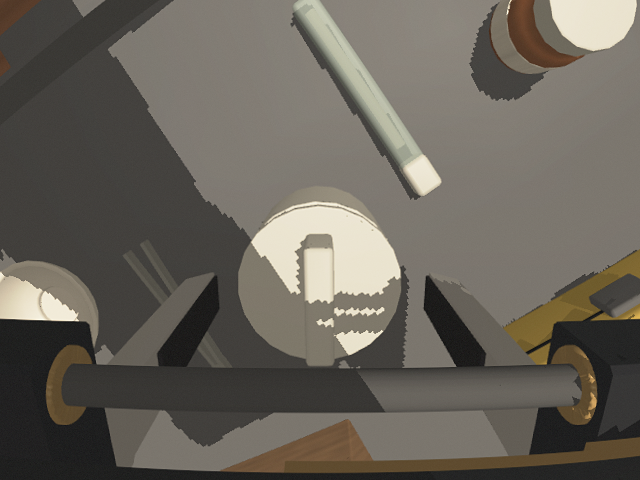

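The bar runs vertically at px x≈319, midway between the fingers (217 and 425), so alignment is good. Next I close gently.

Emit:
send_rows --newtons 8 --series '[[[0,0,0,0,0],[0,0,0,0,0],[0,0,0,0,0],[0,0,0,0,0],[0,0,0,0,0],[0,0,0,0,0],[0,0,0,0,0],[0,0,0,0,0],[0,0,0,0,0],[0,0,0,0,0]]]'

```text
clock: 4.4
eef_pos: [555.8, -5.0, 86.9]
eef_rot: [-3.142, -0.0, 2.583]
wrist_force: [-0.5, -0.5, 0.3]
finger_gap: 17.2
```

Emit:
send_rows --newtons 8 --series '[[[0,0,0,0,0],[0,0,0,0,0],[0,0,0,0,0],[0,0,0,0.5,0],[0,0,0,1,0],[0,0,0,1,0]]]'

```text
clock: 5.0
eef_pos: [556.0, -5.1, 86.8]
eef_rot: [3.141, 0.001, 2.583]
wrist_force: [-4.7, 0.6, 8.9]
finger_gap: 11.7
```

It is gripped with a gap of 11.7 mm, and 1 mm of push gives about 9 N. Now I turn under light push.

Emit:
send_rows --series '[[[0,0,0,0,3],[0,0,0,0,6],[0,0,0,0,9],[0,0,0,0,12],[0,0,0,0,15],[0,0,0,0,18],[0,0,0,0,21],[0,0,0,0,24],[0,0,0,0,24]]]'

```text
clock: 5.9
eef_pos: [556.5, -5.1, 86.8]
eef_rot: [3.14, 0.001, 2.163]
wrist_force: [0.5, -0.0, 6.9]
finger_gap: 11.9
```

```bash
cat > st.py <<'E'
from h import *
s=manip.read_state()
print(s["eef_pos"].round(1),s["eef_rot"].round(3),s["wrist_force"].round(1),s["moment"].round(2),s["finger_gap"])
E
python3 st.py
```

```text
[556.5  -5.1  86.8] [3.140e+00 1.000e-03 2.163e+00] [ 0.5 -0.   6.9] [-0.13  0.08  0.05] 11.897463645254287
```

Emit:
send_rows --series '[[[0,0,0,0,3],[0,0,0,0,6],[0,0,0,0,9],[0,0,0,0,12],[0,0,0,0,15],[0,0,0,0,15]]]'

```text
clock: 6.5
eef_pos: [555.8, -5.0, 85.9]
eef_rot: [-3.141, -0.0, 1.902]
wrist_force: [-0.3, -1.3, -0.8]
finger_gap: 11.9
```

```bash
python3 st.py
```

```text
[555.8  -5.   85.9] [-3.141 -0.     1.902] [-0.3 -1.3 -0.8] [-0.05  0.07 -0.  ] 11.865009224547881
```

The push force vanished and z fell by 0.9 mm, so the lugs have found the notches. Now I press it down.

Emit:
send_rows --series '[[[0,0,0,1,0],[0,0,0,2,0],[0,0,0,3,0],[0,0,0,4,0],[0,0,0,5,0],[0,0,0,5,0]]]'

```text
clock: 7.1
eef_pos: [555.8, -5.0, 80.8]
eef_rot: [-3.141, -0.0, 1.903]
wrist_force: [0.6, 0.1, -0.6]
finger_gap: 12.1
```

```bash
python3 st.py
```

```text
[555.8  -5.   80.8] [-3.141 -0.     1.903] [ 0.6  0.1 -0.6] [-0.01  0.05  0.03] 12.122021959647498
```

Emit:
send_rows --series '[[[0,0,0,0.5,0],[0,0,0,1,0],[0,0,0,1.5,0],[0,0,0,2,0],[0,0,0,2,0]]]'

```text
clock: 7.6
eef_pos: [555.9, -5.0, 79.8]
eef_rot: [3.141, 0.0, 1.903]
wrist_force: [-4.8, 0.3, 9.2]
finger_gap: 12.1
```

```bash
python3 st.py
```

```text
[555.9  -5.   79.8] [3.141 0.    1.903] [-4.8  0.3  9.2] [-0.05  1.   -0.  ] 12.09613942386351
```

It came down a full 7.0 mm (86.8 to 79.8) and met 9 N. I take off the push, release, and retreat.

Emit:
send_rows --series '[[[0,0,0,-1,0],[0.5,0,0,-1,0],[0.5,0,0,-1,0],[0.5,0,0,-1,0],[0.5,0,0,-1,0],[0.5,0,0,-1,0],[0.5,0,0,-1,0],[0.5,0,0,-1,0]]]'

```text
clock: 8.4
eef_pos: [555.8, -5.0, 79.9]
eef_rot: [-3.142, -0.0, 1.903]
wrist_force: [-0.2, -0.1, -0.0]
finger_gap: 47.4
```

Emit:
send_rows --series '[[[0.6,0,0,-15,0],[0.6,0,0,-45,0],[0.6,0,0,-80,0],[0.6,0,0,-120,0],[0.6,0,0,-160,0],[0.6,0,0,-170,0],[0.6,0,0,-170,0]]]'

```text
clock: 9.1
eef_pos: [556.3, -5.0, 251.2]
eef_rot: [3.139, 0.001, 1.903]
wrist_force: [-1.1, 0.8, -0.3]
finger_gap: 56.5
```

```bash
python3 - <<'E'
from h import *
s=manip.read_state();c=manip.camera("side");save(c,"s4.png");w=manip.camera("wrist");save(w,"w4.png")
print(s["eef_pos"],s["eef_rot"],s["finger_gap"],s["wrist_force"])
a=cv2.imread("pics/side1.png")[230:320,310:410];b=cv2.imread("pics/s4.png")[230:320,310:410]
W=cv2.imread("pics/w4.png");top=np.hstack([cv2.resize(x,(400,300)) for x in(W,cv2.imread("pics/s4.png"))])
f=lambda x:cv2.resize(x,(330,297),interpolation=cv2.INTER_CUBIC)
o=np.zeros((597,800,3),np.uint8);o[:300]=top;o[300:,:330]=f(a);o[300:,340:670]=f(b);cv2.imwrite("pics/c4.png",o)
E
```

```text
[556.25290662  -5.01303541 251.20233141] [3.13909855e+00 1.05755918e-03 1.90264529e+00] 56.464689696792064 [-1.11254653  0.79030769 -0.28725343]
```

View pics/c4.png

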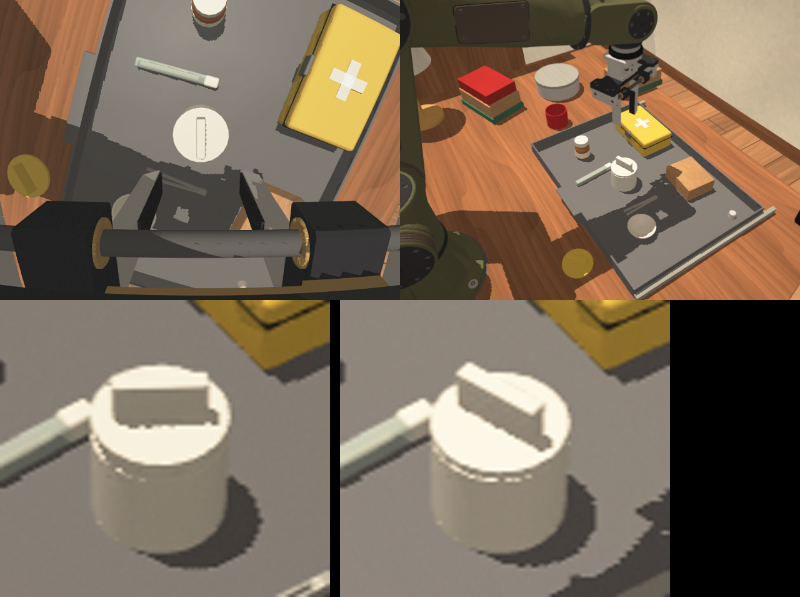

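The lid has turned and now sits lower: its top edge moved down about 8 px in the 3.3x side crop. It is level, the gripper is clear, and the tray items are where they were. Handing in.

```bash
python3 -c "
from cell import manip
print(manip.sign_off())"
```

```text
the job is handed in; nothing more can be done
None
```

The canister's lid is closed. I gripped it by the bar at 8 N, turned it about 39° (clockwise from above) under a light push, and the lugs found their notches. I pressed it home, let go and moved the arm clear, then handed in at about 9 s.

- **Drop:** the tool came down 7.0 mm in all, the full lug depth. It met almost no resistance until a firm stop at about 9 N.
- **Picture after release:** the side view shows the lid lower and level. The other things in the tray look unmoved by eye; I did not measure their positions.
- **Forces and disagreements:** the readings I took at the end of each move never passed about 11 N. No check failed or disagreed.

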